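# Weigh the coil of wide clamping band

## Robot

A 6-joint arm with a two-finger parallel gripper is mounted at the origin on the work surface. World frame = base frame: x ahead of the robot, y to its left, z up, the work surface at z = 0. Lengths are in m, angles in rad, forces in N, time in s.
With the tool pointing down it reaches from about 0.275 to 0.85 m from the base axis. Payload 5.2 kg.
Tool frame: the origin (TCP) lies midway between the tips of the shut fingers; the grasp point (between the pads) lies 19 mm behind it; z points along the fingers, y is the line along which they close (so a half turn about z gives the same grasp; the last joint's range is limited). The gripper opens to 85 mm and grips with 20 to 120 N. Pads are 22 mm wide; open, the fingers measure 114 mm over their backs; the gripper's body (76 mm by 85 mm) begins 54 mm behind the grasp point. The pads swing forward as they close: fully open they stand 13 mm farther back than shut.
Start: joints at [1.053, 0.259, 1.535, -0, 1.348, -0.203], TCP at [0.17, 0.523, 0.231] pointing down, gripper open.
Joint ranges: [-3.14, 3.14], [-0.91, 2.08], [0.19, 2.58], [-1.22, 4.36], [0.22, 2.71], [-3.12, 3.12]. Speed limits (rad/s): [2.57, 2.57, 3.14, 3.14, 3.14, 3.14].

## Interface

Orientations are given as [roll, pitch, yaw] about the fixed x, y, z axes, in that order (R = Rz(yaw) Ry(pitch) Rx(roll)).
In Python, from rig import manip gives the robot as it stands.
- The arm moves only by the tool step_arm, never from a script. Its argument "steps" is a list of rows, each an object of numbers: "dx", "dy", "dz": the shift along the world's x, y, z in mm; "spin": the turn about the world's z in degrees; "hand": the finger opening in mm, from 0 to 85.4. A call has 1 to 20 rows; each row shifts and turns the commanded pose from where the row before left it; what a row does not reach is not made up. A row lasts 1/12 s, in which the tool goes at most 41.7 mm and 7.16 degrees, less where a joint would pass 70% of its speed; a pose out of reach is approached as far as the arm can. A call with a gripper value outside its range is refused whole. The fingers move at their own pace and stop on an object; the grip force is fixed at half the most. Time passes only in rows, so rows that do not move let the fingers close. It gives the time, the measured TCP pose, the force, the opening and the grip force at its end, in the units of the state.
- manip.read_state(): the state, without advancing time (a new reading comes with each control period).
- manip.grab_frame(name): name is "scene" or "side" or "wrist"; returns a dict with "image" (384x512x3 uint8, red, green, blue), "depth" (384x512 float32, m along the optical axis (not along the pixel's ray), 0 where there is no reading), "fx", "fy", "cx", "cy" (pixels), "R" (3x3) and "t" (3): a world point X has camera coordinates R X + t. Camera axes: x right, y down, z forward; pixel columns grow to the right and rows downward; lengths in m; the calibration is good to about 2 mm. The wrist camera is an equidistant fisheye: a pixel r from the principal point sees the ray r / f radians off the axis. A picture is of the moment at which its call begins.
- manip.close_job(): hands the job in; it is judged then, once.
The state is a dict: "time_s": time; "q": joint angles; "joint_velocities": joint speeds; "tau": joint torques, N m; "position": TCP position; "tool_rot": TCP orientation; "wrist_force": force on the tool from outside, world axes, zero at the start; "wrist_torque": the same for the moment, N m; "width": opening from 0.0 (shut) to 1.0 (fully open); "grip_force": force on a finger pad.
Only numpy, scipy, OpenCV 4.12 (cv2) and the standard library are available. Lean on these libraries where they do the work, as an engineer would, in place of code of your own. Each camera call takes 0.05 s, during which the arm holds its last target. There are 200 camera calls.

## Task

We need to know how much of the wide band is left: slide the tall coil of steel band straight up off its post and set it down gently, lying flat on its end as it stood, in the middle of the scale's round pan. Let go of it there, and leave the low coil on its own post.

Things in the scene. Friction and masses are not known exactly. Their poses are not given: they have to be found in the camera images.
- coil_wide: The tall coil: wide steel band wound into a ring, outer diameter 52 mm, hole diameter 26 mm, 44 mm tall, 0.3 to 0.6 kg, plain steel. It stands on the base disc of one of three post stands with the post through its hole. Origin: on the hole's axis at the coil's underside; z runs up along the axis.
- stand_wide: The stand that holds the tall coil, fixed to the counter: a grey base disc 100 mm in diameter and 8 mm thick with a steel post 16 mm in diameter rising from its centre; the post's top is 62 mm above the counter, 10 mm above the tall coil. Origin: centre of the disc's underside, on the counter; z up. The three stands are alike; which stands where varies, one holds the low coil and one is bare.
- coil_narrow: The low coil, to be left alone: narrow steel band wound into a ring, outer diameter 52 mm, hole 26 mm, only 18 mm tall, on the post of another stand of the same kind. Origin: on the hole's axis at its underside; z up.
- scale: Counter scale, fixed, white housing 190 mm by 200 mm, with a round flat steel pan 150 mm in diameter on top that does not move. Origin: on the counter straight below the pan's centre; z up; the pan's upper face is 60 mm above the origin and is the highest part. The display is on its -x side.
Not all that is in view belongs to the job. Of the things that look like the coil_wide, the larger one is meant.

How it is judged:
By the outcome, as a careful person would: the job done as asked, in the order asked, and still so for the second after the job is handed in, with the robot touching nothing.
It also fails if it takes over 35 s, if anything falls off the work surface, if the arm or the gripper's body presses on something with over 40 N, if the wrist force passes 120 N, or if a joint passes its speed limit or range.

## Working session

There is one attempt and no reset: what is moved stays moved. The work goes in short steps, Python scripts to look and compute and a tool call to move; the robot and the scene stay as the last step left them, time stands still between calls to the robot, and variables do not carry over. Pictures are saved under pics/ and viewed, at most 10 in all, crops included, and the job is handed in when it is done.

Besides the shell and the picture viewer there is one more tool, called after "Request:" as name(argument=value, ...), one argument or row to a line, values as JSON. step_arm: Moves the arm, as the interface text tells. Its arguments: {"type":"object","properties":{"steps":{"type":"array","items":{"type":"object","properties":{"dx":{"type":"number"},"dy":{"type":"number"},"dz":{"type":"number"},"spin":{"type":"number"},"hand":{"type":"number"}}}}},"required":["steps"]}

```bash
mkdir -p pics
cat > h.py <<'E'
import numpy as np, cv2
from rig import manip
def cloud(f):
    d=f["depth"]; v,u=np.indices(d.shape)
    P=np.stack([(u-f["cx"])/f["fx"]*d,(v-f["cy"])/f["fy"]*d,d],-1)
    return (P-f["t"])@f["R"]
E
python3 - <<'E'
from h import *
ims=[]
for n in("scene","side"):
    f=manip.grab_frame(n); np.savez(n+".npz",**f); ims.append(f["image"][:,:,::-1])
    print(n,f["fx"],(-f["R"].T@f["t"]).round(3))
cv2.imwrite("pics/a.png",ims[0]);cv2.imwrite("pics/b.png",ims[1])
print(manip.read_state())
E
```

```text
scene 377.0065618413348 [1.19  0.181 0.7  ]
side 414.3273626156625 [ 0.463 -0.918  0.577]
{'time_s': 0.1, 'q': array([ 1.05321025e+00,  2.59255231e-01,  1.53595948e+00, -1.96567035e-05,
        1.34799812e+00, -2.02792409e-01]), 'joint_velocities': array([-0.00038114, -0.00117349, -0.0030796 , -0.00078638,  0.00269245,
       -0.00016663]), 'tau': array([ 1.32645833e-03, -4.46975183e+01, -2.91246575e+01, -4.21254535e-04,
        6.53397423e-03,  2.85368435e-05]), 'position': array([0.17003556, 0.52256525, 0.23057152]), 'tool_rot': array([-3.14000182e+00, -3.07541103e-04,  2.82680310e+00]), 'wrist_force': array([ 0.57695571, -0.26065385, -0.75199361]), 'wrist_torque': array([-0.05800682,  0.04308299, -0.0411034 ]), 'grip_force': 0.0, 'width': 0.9992076366951685}
```

View pics/a.png

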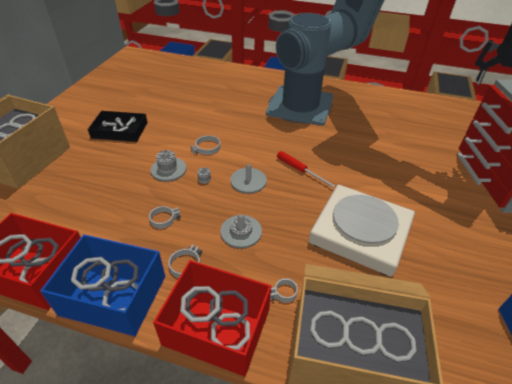

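View pics/b.png

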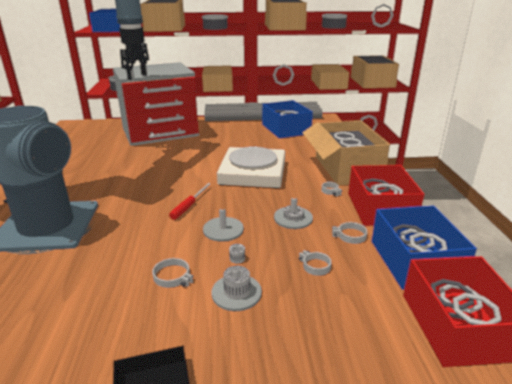

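Candidates in scene view: (167,160) a tall ring on a stand, (240,228) a low ring on a stand, and (203,176) a small loose look-alike. The bare stand is at (248,180) and the pan at (365,218). The one at (167,160) fits: it is tall, larger, and on a post. In the side view it is at (237,285). I'll confirm this with a crop and measure.

Run:
```python
from h import *
S={n:dict(np.load(n+".npz")) for n in("scene","side")}
R={"scene":dict(wide=(145,140,190,185),narrow=(218,205,265,250),small=(194,166,212,186),pan=(325,190,405,250)),
   "side":dict(wide=(208,255,265,310),narrow=(270,190,318,230),small=(225,240,248,265),pan=(220,140,285,175))}
for n,f in S.items():
    P=cloud(f)
    for k,(a,b,c,d) in R[n].items():
        p=P[b:d,a:c].reshape(-1,3); p=p[p[:,2]>.004]
        for lo,hi in ([(.055,.066)] if k=="pan" else [(.004,.012),(.02,.03),(.03,.045),(.047,.056),(.056,.07)]):
            q=p[(p[:,2]>lo)&(p[:,2]<hi)]
            if len(q)>4:
                (cx,cy),r=cv2.minEnclosingCircle(q[:,:2].astype(np.float32))
                print(n,k,lo,len(q),"circ",round(cx,4),round(cy,4),round(r,4),"z",q[:,2].mean().round(4))
a=cv2.resize(S["scene"]["image"][135:255,140:270,::-1],None,fx=3.9,fy=3.9,interpolation=2)
b=cv2.resize(S["side"]["image"][190:310,205:315,::-1],None,fx=2.6,fy=3.9*1,interpolation=2)
cv2.imwrite("pics/c.png",np.hstack([a,b]))
```

```text
scene wide 0.004 393 circ 0.4727 -0.2792 0.0522 z 0.007
scene wide 0.02 50 circ 0.4752 -0.2809 0.0257 z 0.025
scene wide 0.03 91 circ 0.4748 -0.2811 0.026 z 0.0376
scene wide 0.047 169 circ 0.4719 -0.2814 0.0269 z 0.0507
scene wide 0.056 9 circ 0.4722 -0.2806 0.0057 z 0.058
scene narrow 0.004 677 circ 0.6277 -0.012 0.0505 z 0.0072
scene narrow 0.02 223 circ 0.6284 -0.0109 0.0269 z 0.0248
scene narrow 0.03 29 circ 0.6305 -0.0105 0.0073 z 0.0381
scene narrow 0.047 20 circ 0.6309 -0.0103 0.0072 z 0.051
scene narrow 0.056 22 circ 0.6275 -0.0111 0.0079 z 0.0592
scene small 0.004 28 circ 0.4814 -0.1684 0.0168 z 0.0077
scene small 0.02 97 circ 0.4773 -0.1684 0.018 z 0.0261
scene small 0.03 7 circ 0.4795 -0.1674 0.015 z 0.0306
scene pan 0.055 2414 circ 0.5411 0.2668 0.0762 z 0.0593
side wide 0.004 898 circ 0.4707 -0.2429 0.0919 z 0.0092
side wide 0.02 130 circ 0.4708 -0.2476 0.0649 z 0.0246
side wide 0.03 174 circ 0.4717 -0.2903 0.0258 z 0.038
side wide 0.047 363 circ 0.4714 -0.2862 0.0265 z 0.0527
side wide 0.056 36 circ 0.4649 -0.2969 0.0197 z 0.0598
side narrow 0.004 436 circ 0.6361 0.0356 0.1086 z 0.0089
side narrow 0.02 178 circ 0.6268 -0.0162 0.027 z 0.0261
side narrow 0.03 30 circ 0.6256 -0.0184 0.0073 z 0.0376
side narrow 0.047 24 circ 0.6261 -0.0159 0.0085 z 0.0516
side narrow 0.056 20 circ 0.6258 -0.017 0.008 z 0.0603
side small 0.004 50 circ 0.4638 -0.1453 0.0469 z 0.0076
side small 0.02 98 circ 0.4756 -0.1729 0.0187 z 0.0254
side small 0.03 76 circ 0.4753 -0.173 0.018 z 0.0312
side pan 0.055 800 circ 0.5402 0.2631 0.0786 z 0.0614
```

View pics/c.png

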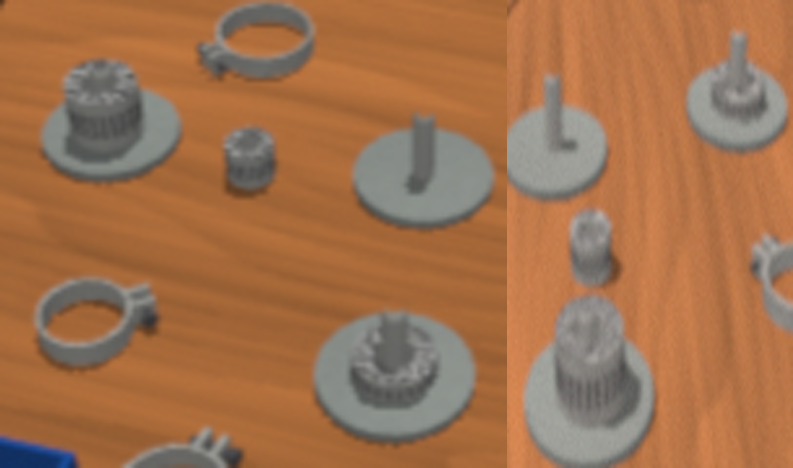

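Confirmed: the upper-left ring on a stand in the crop (scene 167,160) is the tall coil, with its top at 52 mm and outer radius 26 mm. The small loose one has a radius of about 17 mm and stands 32 mm high. The tall coil is at about (0.472, -0.284) and the pan at (0.541, 0.265). Setting out.

Request:
step_arm(
  steps=[
    {"dx": 13,"dy": -36},
    {"dx": 13,"dy": -36},
    {"dx": 13,"dy": -36},
    {"dx": 13,"dy": -36},
    {"dx": 13,"dy": -36},
    {"dx": 13,"dy": -36},
    {"dx": 13,"dy": -36},
    {"dx": 13,"dy": -36},
    {"dx": 13,"dy": -36},
    {"dx": 13,"dy": -36},
    {"dx": 13,"dy": -36},
    {"dx": 13,"dy": -36},
    {"dx": 13,"dy": -36},
    {"dx": 13,"dy": -36},
    {"dx": 13,"dy": -36},
    {"dx": 13,"dy": -36},
    {"dx": 13,"dy": -36},
    {"dx": 13,"dy": -36},
    {"dx": 13,"dy": -36},
    {"dx": 13,"dy": -36},
  ],
)

```text
invalid input at $.steps[0]: expected keys dx, dy, dz, spin, hand
```

Request:
step_arm(
  steps=[
    {"dx": 14,"dy": -29},
    {"dx": 14,"dy": -29},
    {"dx": 14,"dy": -28,"dz": -30},
    {"dz": -30},
    {},
    {},
  ],
)

```text
invalid input at $.steps[0]: expected keys dx, dy, dz, spin, hand
```

Run:
```python
from h import *
f=manip.grab_frame("wrist"); np.savez("wrist.npz",**f); cv2.imwrite("pics/d.png",f["image"][:,:,::-1])
s=manip.read_state(); print(s["position"],s["tool_rot"],s["time_s"],s["wrist_force"])
# depth is along axis; equidistant fisheye rays
v,u=np.indices(f["depth"].shape); x=(u-f["cx"])/f["fx"]; y=(v-f["cy"])/f["fy"]; th=np.hypot(x,y)
k=np.tan(np.minimum(th,1.4))/np.maximum(th,1e-9); d=f["depth"]
P=(np.stack([x*k*d,y*k*d,d],-1)-f["t"])@f["R"]; P[(d==0)|(th>1.3)]=9
for lo,hi,r in((.02,.046,.05),(.047,.055,.05),(.057,.066,.04),(.005,.011,.07)):
    m=(P[...,2]>lo)&(P[...,2]<hi)&(np.hypot(P[...,0]-.472,P[...,1]+.284)<r)
    q=P[m]
    if len(q)>4: print(lo,len(q),cv2.minEnclosingCircle(q[:,:2].astype(np.float32)),np.argwhere(m).mean(0))
```

```text
[0.17006424 0.52265044 0.23067073] [-3.14024980e+00 -2.93853811e-04  2.82677570e+00] 0.15 [0.20702522 0.1656554  0.47410715]
0.02 111 ((0.4645847976207733, -0.27663254737854004), 0.024060463532805443) [367.2972973    8.83783784]
0.047 69 ((0.46678289771080017, -0.28135910630226135), 0.025942644104361534) [372.92753623   5.46376812]
0.057 11 ((0.46844398975372314, -0.28047698736190796), 0.007890764623880386) [375.81818182   4.81818182]
0.005 132 ((0.4537923336029053, -0.2798149287700653), 0.04738214612007141) [357.24242424   9.20454545]
```

View pics/d.png

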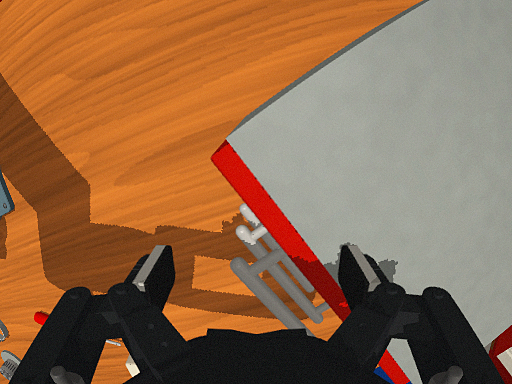

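The move was refused because every row needs all five keys. The wrist picture (4) is still from the start pose: the cabinet is at upper right and the wood at left. Resending with full rows.

Request:
step_arm(
  steps=[
    {"dx": 13,"dy": -36,"dz": 0,"spin": 0,"hand": 85},
    {"dx": 13,"dy": -36,"dz": 0,"spin": 0,"hand": 85},
    {"dx": 13,"dy": -36,"dz": 0,"spin": 0,"hand": 85},
    {"dx": 13,"dy": -36,"dz": 0,"spin": 0,"hand": 85},
    {"dx": 13,"dy": -36,"dz": 0,"spin": 0,"hand": 85},
    {"dx": 13,"dy": -36,"dz": 0,"spin": 0,"hand": 85},
    {"dx": 13,"dy": -36,"dz": 0,"spin": 0,"hand": 85},
    {"dx": 13,"dy": -36,"dz": 0,"spin": 0,"hand": 85},
    {"dx": 13,"dy": -36,"dz": 0,"spin": 0,"hand": 85},
    {"dx": 13,"dy": -36,"dz": 0,"spin": 0,"hand": 85},
    {"dx": 13,"dy": -36,"dz": 0,"spin": 0,"hand": 85},
    {"dx": 13,"dy": -36,"dz": 0,"spin": 0,"hand": 85},
    {"dx": 13,"dy": -36,"dz": 0,"spin": 0,"hand": 85},
    {"dx": 13,"dy": -36,"dz": 0,"spin": 0,"hand": 85},
    {"dx": 13,"dy": -36,"dz": 0,"spin": 0,"hand": 85},
    {"dx": 13,"dy": -36,"dz": 0,"spin": 0,"hand": 85},
    {"dx": 13,"dy": -36,"dz": 0,"spin": 0,"hand": 85},
    {"dx": 13,"dy": -36,"dz": 0,"spin": 0,"hand": 85},
    {"dx": 13,"dy": -36,"dz": 0,"spin": 0,"hand": 85},
    {"dx": 13,"dy": -36,"dz": 0,"spin": 0,"hand": 85},
  ],
)

```text
time_s: 1.82
position: [0.4303, -0.199, 0.2311]
tool_rot: [3.141, -0.0, 2.826]
wrist_force: [1.0, 1.2, 0.5]
width: 0.995
grip_force: 0.0
```

Request:
step_arm(
  steps=[
    {"dx": 14,"dy": -29,"dz": 0,"spin": 0,"hand": 85},
    {"dx": 14,"dy": -29,"dz": 0,"spin": 0,"hand": 85},
    {"dx": 14,"dy": -28,"dz": -25,"spin": 0,"hand": 85},
    {"dx": 0,"dy": 0,"dz": -35,"spin": 0,"hand": 85},
    {"dx": 0,"dy": 0,"dz": 0,"spin": 0,"hand": 85},
    {"dx": 0,"dy": 0,"dz": 0,"spin": 0,"hand": 85},
  ],
)

```text
time_s: 2.32
position: [0.4707, -0.2818, 0.1693]
tool_rot: [3.139, -0.006, 2.826]
wrist_force: [0.1, 0.6, 0.5]
width: 0.991
grip_force: 0.0
```

```bash
cat > w.py <<'E'
from h import *
def wcloud(f):
    v,u=np.indices(f["depth"].shape); x=(u-f["cx"])/f["fx"]; y=(v-f["cy"])/f["fy"]; th=np.hypot(x,y)
    k=np.tan(np.minimum(th,1.4))/np.maximum(th,1e-9); d=f["depth"]
    P=(np.stack([x*k*d,y*k*d,d],-1)-f["t"])@f["R"]; P[(d==0)|(th>1.3)]=9
    return P
def circ(P,c,bands):
    for lo,hi,r in bands:
        m=(P[...,2]>lo)&(P[...,2]<hi)&(np.hypot(P[...,0]-c[0],P[...,1]-c[1])<r); q=P[m]
        if len(q)>4: print(lo,len(q),np.round(np.hstack(cv2.minEnclosingCircle(q[:,:2].astype(np.float32))),4),q[:,2].mean().round(4),np.argwhere(m).mean(0).round())
E
python3 - <<'E'
from w import *
f=manip.grab_frame("wrist"); cv2.imwrite("pics/e.png",f["image"][:,:,::-1])
s=manip.read_state(); print(s["position"],s["tool_rot"],s["time_s"],s["wrist_force"])
circ(wcloud(f),(.472,-.284),((.02,.046,.04),(.047,.055,.04),(.057,.066,.03),(.005,.011,.07)))
E
```

```text
[ 0.4718131  -0.28233922  0.17132446] [ 3.14059019e+00 -1.92755247e-03  2.82690905e+00] 2.3667 [0.34019439 0.45659882 0.53615269]
0.02 447 [ 0.4662 -0.2804  0.0262] 0.0351 [178. 254.]
0.047 1857 [ 0.4701 -0.2822  0.026 ] 0.0517 [188. 253.]
0.057 142 [ 0.4693 -0.2809  0.0077] 0.0596 [189. 255.]
0.005 4070 [ 0.4693 -0.281   0.0501] 0.0079 [168. 255.]
```

View pics/e.png

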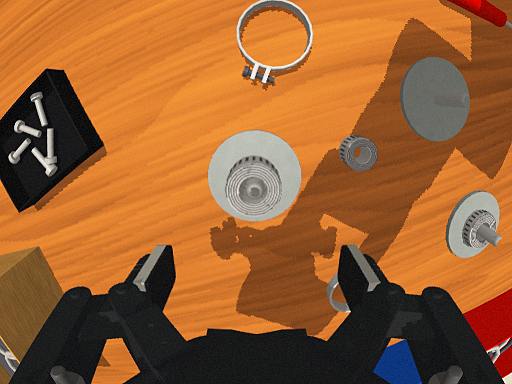

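The tall coil is at wrist-view (253,188), nearly centred under the fingers; the small one at (357,152) is clear of them. The coil is at (0.470, -0.282), so I correct by -2 mm in x, descend and grip.

Request:
step_arm(
  steps=[
    {"dx": -2,"dy": 0,"dz": -20,"spin": 0,"hand": 85},
    {"dx": 0,"dy": 0,"dz": -30,"spin": 0,"hand": 85},
    {"dx": 0,"dy": 0,"dz": -30,"spin": 0,"hand": 85},
    {"dx": 0,"dy": 0,"dz": -25,"spin": 0,"hand": 85},
    {"dx": 0,"dy": 0,"dz": -20,"spin": 0,"hand": 85},
    {"dx": 0,"dy": 0,"dz": -15,"spin": 0,"hand": 85},
    {"dx": 0,"dy": 0,"dz": -10,"spin": 0,"hand": 85},
    {"dx": 0,"dy": 0,"dz": -5,"spin": 0,"hand": 85},
    {"dx": 0,"dy": 0,"dz": 0,"spin": 0,"hand": 85},
    {"dx": 0,"dy": 0,"dz": 0,"spin": 0,"hand": 85},
  ],
)

```text
time_s: 3.2
position: [0.4711, -0.2834, 0.0177]
tool_rot: [-3.141, 0.002, 2.827]
wrist_force: [1.1, 0.5, 0.5]
width: 0.995
grip_force: 0.0
```

Request:
step_arm(
  steps=[
    {"dx": 0,"dy": 0,"dz": 0,"spin": 0,"hand": 70},
    {"dx": 0,"dy": 0,"dz": 0,"spin": 0,"hand": 60},
    {"dx": 0,"dy": 0,"dz": 0,"spin": 0,"hand": 54},
    {"dx": 0,"dy": 0,"dz": 0,"spin": 0,"hand": 48},
    {"dx": 0,"dy": 0,"dz": 0,"spin": 0,"hand": 40},
    {"dx": 0,"dy": 0,"dz": 0,"spin": 0,"hand": 40},
    {"dx": 0,"dy": 0,"dz": 0,"spin": 0,"hand": 40},
    {"dx": 0,"dy": 0,"dz": 0,"spin": 0,"hand": 40},
  ],
)

```text
time_s: 3.87
position: [0.4708, -0.2838, 0.0177]
tool_rot: [-3.14, 0.002, 2.827]
wrist_force: [-1.4, -0.9, 7.6]
width: 0.599
grip_force: 61.6
```

Request:
step_arm(
  steps=[
    {"dx": 0,"dy": 0,"dz": 3,"spin": 0,"hand": 40},
    {"dx": 0,"dy": 0,"dz": 6,"spin": 0,"hand": 40},
    {"dx": 0,"dy": 0,"dz": 10,"spin": 0,"hand": 40},
    {"dx": 0,"dy": 0,"dz": 15,"spin": 0,"hand": 40},
    {"dx": 0,"dy": 0,"dz": 20,"spin": 0,"hand": 40},
    {"dx": 0,"dy": 0,"dz": 20,"spin": 0,"hand": 40},
    {"dx": 0,"dy": 0,"dz": 20,"spin": 0,"hand": 40},
    {"dx": 0,"dy": 0,"dz": 20,"spin": 0,"hand": 40},
    {"dx": 0,"dy": 0,"dz": 20,"spin": 0,"hand": 40},
    {"dx": 0,"dy": 0,"dz": 10,"spin": 0,"hand": 40},
    {"dx": 0,"dy": 0,"dz": 0,"spin": 0,"hand": 40},
    {"dx": 0,"dy": 0,"dz": 0,"spin": 0,"hand": 40},
  ],
)

```text
time_s: 4.87
position: [0.4702, -0.2829, 0.1605]
tool_rot: [-3.141, 0.001, 2.827]
wrist_force: [-0.1, 0.1, -4.4]
width: 0.599
grip_force: 63.0
```

Run:
```python
from w import *
f=manip.grab_frame("side"); cv2.imwrite("pics/f.png",cv2.resize(f["image"][100:320,120:340,::-1],None,fx=2.6,fy=2.6))
s=manip.read_state(); print(s["position"],s["tool_rot"],s["time_s"],s["wrist_force"],s["wrist_torque"])
```

```text
[ 0.46972054 -0.28248877  0.15945604] [ 3.14093395e+00 -1.36604449e-03  2.82681513e+00] 4.9167 [ 0.12340462  0.60286642 -3.3894462 ] [ 0.02677058 -0.00395806  0.018668  ]
```

View pics/f.png

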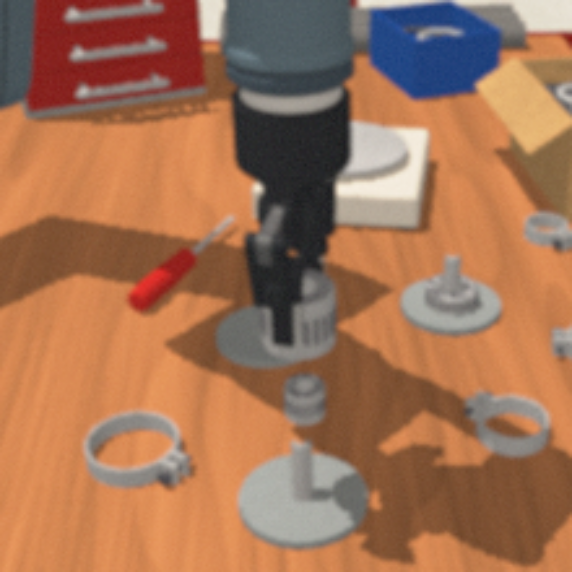

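The coil is off the post and upright in the hand at crop (300,320); the bare post is at (303,470). Carrying it to the pan.

Request:
step_arm(
  steps=[
    {"dx": 2,"dy": 10,"dz": 0,"spin": 0,"hand": 40},
    {"dx": 3,"dy": 20,"dz": 0,"spin": 0,"hand": 40},
    {"dx": 4,"dy": 30,"dz": 0,"spin": 0,"hand": 40},
    {"dx": 4,"dy": 30,"dz": 0,"spin": 0,"hand": 40},
    {"dx": 4,"dy": 30,"dz": 0,"spin": 0,"hand": 40},
    {"dx": 4,"dy": 30,"dz": 0,"spin": 0,"hand": 40},
    {"dx": 4,"dy": 30,"dz": 0,"spin": 0,"hand": 40},
    {"dx": 4,"dy": 30,"dz": 0,"spin": 0,"hand": 40},
    {"dx": 4,"dy": 30,"dz": 0,"spin": 0,"hand": 40},
    {"dx": 4,"dy": 30,"dz": 0,"spin": 0,"hand": 40},
    {"dx": 4,"dy": 30,"dz": 0,"spin": 0,"hand": 40},
    {"dx": 4,"dy": 30,"dz": 0,"spin": 0,"hand": 40},
    {"dx": 4,"dy": 30,"dz": 0,"spin": 0,"hand": 40},
    {"dx": 4,"dy": 30,"dz": 0,"spin": 0,"hand": 40},
    {"dx": 4,"dy": 30,"dz": 0,"spin": 0,"hand": 40},
    {"dx": 4,"dy": 30,"dz": 0,"spin": 0,"hand": 40},
    {"dx": 4,"dy": 30,"dz": 0,"spin": 0,"hand": 40},
    {"dx": 4,"dy": 30,"dz": 0,"spin": 0,"hand": 40},
    {"dx": 2,"dy": 20,"dz": 0,"spin": 0,"hand": 40},
    {"dx": 0,"dy": 10,"dz": 0,"spin": 0,"hand": 40},
  ],
)

```text
time_s: 6.58
position: [0.5399, 0.2602, 0.1585]
tool_rot: [-3.141, -0.003, 2.829]
wrist_force: [0.3, 0.6, -3.7]
width: 0.593
grip_force: 63.3
```

Request:
step_arm(
  steps=[
    {"dx": 0,"dy": 7,"dz": 0,"spin": 0,"hand": 40},
    {"dx": 0,"dy": 0,"dz": 0,"spin": 0,"hand": 40},
    {"dx": 0,"dy": 0,"dz": 0,"spin": 0,"hand": 40},
  ],
)

```text
time_s: 6.83
position: [0.5406, 0.2634, 0.1596]
tool_rot: [-3.14, -0.001, 2.827]
wrist_force: [0.3, -0.3, -3.6]
width: 0.596
grip_force: 63.3
```

Run:
```python
from w import *
f=manip.grab_frame("wrist"); cv2.imwrite("pics/g.png",f["image"][:,:,::-1])
s=manip.read_state(); print(s["position"],s["tool_rot"],s["time_s"],s["wrist_force"],s["wrist_torque"])
P=wcloud(f); circ(P,(.541,.265),((.057,.064,.09),))
circ(P,s["position"][:2],((.185,.2,.035),))
circ(P,s["position"][:2],((.155,.185,.035),))
```

```text
[0.54090023 0.26300188 0.15982466] [-3.14042849e+00 -7.71592959e-04  2.82623803e+00] 6.8833 [-0.39626314 -0.14256559 -3.75270905] [-0.01878281  0.00669542  0.01491667]
0.057 16439 [0.5391 0.2666 0.0749] 0.0598 [169. 258.]
0.185 8673 [0.5328 0.2652 0.0337] 0.193 [276. 255.]
0.155 4096 [0.5314 0.2655 0.0336] 0.173 [246. 255.]
```

View pics/g.png

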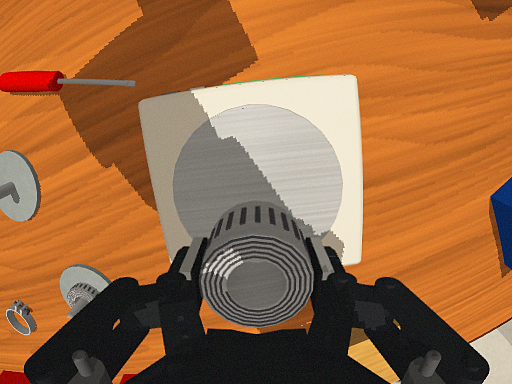

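The pan is at wrist-view (258,188), centre about (0.540, 0.266), with the coil held level above it. Correcting by -1, +3 mm and lowering to just above the pan.

Request:
step_arm(
  steps=[
    {"dx": -1,"dy": 3,"dz": -10,"spin": 0,"hand": 40},
    {"dx": 0,"dy": 0,"dz": -20,"spin": 0,"hand": 40},
    {"dx": 0,"dy": 0,"dz": -20,"spin": 0,"hand": 40},
    {"dx": 0,"dy": 0,"dz": -15,"spin": 0,"hand": 40},
    {"dx": 0,"dy": 0,"dz": -10,"spin": 0,"hand": 40},
    {"dx": 0,"dy": 0,"dz": -6,"spin": 0,"hand": 40},
    {"dx": 0,"dy": 0,"dz": -4,"spin": 0,"hand": 40},
    {"dx": 0,"dy": 0,"dz": 0,"spin": 0,"hand": 40},
    {"dx": 0,"dy": 0,"dz": 0,"spin": 0,"hand": 40},
    {"dx": 0,"dy": 0,"dz": 0,"spin": 0,"hand": 40},
  ],
)

```text
time_s: 7.72
position: [0.541, 0.2672, 0.0763]
tool_rot: [3.141, 0.002, 2.827]
wrist_force: [-0.6, -0.1, -2.8]
width: 0.598
grip_force: 63.4
```

Request:
step_arm(
  steps=[
    {"dx": 0,"dy": 0,"dz": -1,"spin": 0,"hand": 40},
    {"dx": 0,"dy": 0,"dz": -1,"spin": 0,"hand": 40},
    {"dx": 0,"dy": 0,"dz": -1,"spin": 0,"hand": 40},
    {"dx": 0,"dy": 0,"dz": 0,"spin": 0,"hand": 40},
    {"dx": 0,"dy": 0,"dz": 0,"spin": 0,"hand": 40},
  ],
)

```text
time_s: 8.13
position: [0.5402, 0.267, 0.0723]
tool_rot: [-3.142, -0.0, 2.827]
wrist_force: [-0.2, -0.4, -3.4]
width: 0.6
grip_force: 63.4
```

Request:
step_arm(
  steps=[
    {"dx": 0,"dy": 0,"dz": -0.5,"spin": 0,"hand": 40},
    {"dx": 0,"dy": 0,"dz": -0.5,"spin": 0,"hand": 40},
    {"dx": 0,"dy": 0,"dz": -0.5,"spin": 0,"hand": 40},
    {"dx": 0,"dy": 0,"dz": 0,"spin": 0,"hand": 40},
    {"dx": 0,"dy": 0,"dz": 0,"spin": 0,"hand": 40},
  ],
)

```text
time_s: 8.55
position: [0.5402, 0.2669, 0.0707]
tool_rot: [-3.141, -0.0, 2.827]
wrist_force: [-0.7, 0.2, -3.4]
width: 0.602
grip_force: 63.4
```

Request:
step_arm(
  steps=[
    {"dx": 0,"dy": 0,"dz": -0.5,"spin": 0,"hand": 40},
    {"dx": 0,"dy": 0,"dz": 0,"spin": 0,"hand": 40},
    {"dx": 0,"dy": 0,"dz": 0,"spin": 0,"hand": 40},
  ],
)

```text
time_s: 8.8
position: [0.5403, 0.267, 0.0703]
tool_rot: [-3.142, -0.0, 2.827]
wrist_force: [0.0, -0.5, -3.8]
width: 0.597
grip_force: 63.4
```

Request:
step_arm(
  steps=[
    {"dx": 0,"dy": 0,"dz": -0.5,"spin": 0,"hand": 40},
    {"dx": 0,"dy": 0,"dz": 0,"spin": 0,"hand": 40},
    {"dx": 0,"dy": 0,"dz": 0,"spin": 0,"hand": 40},
  ],
)

```text
time_s: 9.05
position: [0.5403, 0.267, 0.0699]
tool_rot: [3.141, 0.0, 2.827]
wrist_force: [-0.0, 0.2, -3.0]
width: 0.597
grip_force: 63.5
```

Request:
step_arm(
  steps=[
    {"dx": 0,"dy": 0,"dz": -0.5,"spin": 0,"hand": 40},
    {"dx": 0,"dy": 0,"dz": 0,"spin": 0,"hand": 40},
    {"dx": 0,"dy": 0,"dz": 0,"spin": 0,"hand": 40},
  ],
)

```text
time_s: 9.3
position: [0.5403, 0.267, 0.0698]
tool_rot: [3.141, 0.0, 2.827]
wrist_force: [-1.0, -0.3, 1.9]
width: 0.601
grip_force: 63.8
```

The pan has taken the coil's weight: wrist force went from -3.5 to +1.9 N. Opening gently, then retreating straight up.

Request:
step_arm(
  steps=[
    {"dx": 0,"dy": 0,"dz": 0,"spin": 0,"hand": 54},
    {"dx": 0,"dy": 0,"dz": 0,"spin": 0,"hand": 58},
    {"dx": 0,"dy": 0,"dz": 0,"spin": 0,"hand": 64},
    {"dx": 0,"dy": 0,"dz": 0,"spin": 0,"hand": 72},
    {"dx": 0,"dy": 0,"dz": 0,"spin": 0,"hand": 85},
    {"dx": 0,"dy": 0,"dz": 0,"spin": 0,"hand": 85},
    {"dx": 0,"dy": 0,"dz": 0,"spin": 0,"hand": 85},
    {"dx": 0,"dy": 0,"dz": 0,"spin": 0,"hand": 85},
  ],
)

```text
time_s: 9.97
position: [0.5403, 0.267, 0.0693]
tool_rot: [-3.142, 0.0, 2.827]
wrist_force: [-0.3, -0.1, 0.3]
width: 0.999
grip_force: 0.0
```

Request:
step_arm(
  steps=[
    {"dx": 0,"dy": 0,"dz": 5,"spin": 0,"hand": 85},
    {"dx": 0,"dy": 0,"dz": 10,"spin": 0,"hand": 85},
    {"dx": 0,"dy": 0,"dz": 20,"spin": 0,"hand": 85},
    {"dx": 0,"dy": 0,"dz": 25,"spin": 0,"hand": 85},
    {"dx": 0,"dy": 0,"dz": 25,"spin": 0,"hand": 85},
    {"dx": 0,"dy": 0,"dz": 25,"spin": 0,"hand": 85},
    {"dx": 0,"dy": 0,"dz": 20,"spin": 0,"hand": 85},
    {"dx": 0,"dy": 0,"dz": 0,"spin": 0,"hand": 85},
    {"dx": 0,"dy": 0,"dz": 0,"spin": 0,"hand": 85},
    {"dx": 0,"dy": 0,"dz": 0,"spin": 0,"hand": 85},
  ],
)

```text
time_s: 10.8
position: [0.5399, 0.2669, 0.1993]
tool_rot: [-3.141, -0.0, 2.827]
wrist_force: [1.0, -0.4, -0.1]
width: 0.994
grip_force: 0.0
```

Run:
```python
from w import *
f=manip.grab_frame("wrist"); cv2.imwrite("pics/i.png",f["image"][:,:,::-1])
s=manip.read_state(); print(s["position"],s["time_s"],s["wrist_force"],s["width"])
P=wcloud(f); circ(P,(.54,.266),((.057,.064,.09),(.1,.108,.05)))
```

```text
[0.53959346 0.26678165 0.19855621] 10.85 [-0.11104521 -0.29947292 -0.22720471] 0.999221963940051
0.057 13880 [0.5394 0.2664 0.0749] 0.0599 [175. 254.]
0.1 2112 [0.5402 0.269  0.0261] 0.1038 [194. 257.]
```

View pics/i.png

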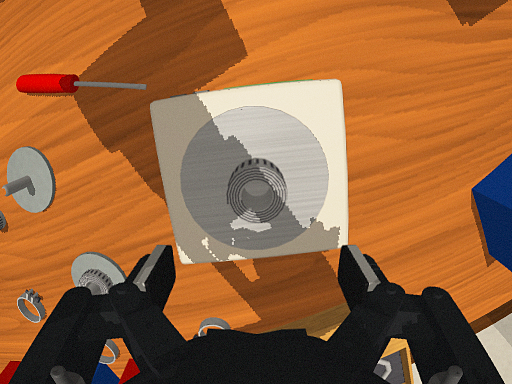

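The coil stands level on the pan at wrist-view (257,194), with its top at 104 mm and about 3 mm off the pan's centre. The low coil is still on its post at (95,275), and the gripper is clear. Handing in.

```bash
python3 -c "
from rig import manip
print(manip.close_job())"
```

```text
the job is handed in; nothing more can be done
None
```

The tall coil is off its post and stands flat on its end on the scale's pan, about 3 mm from the centre; it is released, the low coil is untouched, and the job is handed in (about 11 s used).

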